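# Find and tighten the loose mixing wheel

### The job

One of the two tube-mixing wheels has worked loose on its spindle. Find out which: take a wheel by its black hub knob and rock it on the spindle, well over to the left and then well over to the right, to feel for play. Tighten the knob of the loose wheel clockwise until it stops and let go; do not turn the knob of the sound wheel, and leave the beakers and the blue tube where they stand.

Things in the scene. Friction and masses are not known exactly. Their poses are not given: they have to be found in the camera images.
- hub_a (a point): centre, half-way up, of the black fluted hub knob of mixing wheel a: knob 32 mm across, 38 mm high, its free end 19 mm beyond this point. z = along the spindle, out of the wheel (towards the robot, 27 degrees from vertical); y = the wheel's left as the robot sees it; x = up its slope. The axes belong to the wheel, not to the turning knob. Mixers a and b look alike and may change places.
- hub_b (a point): the same point of mixing wheel b, same sizes and axes
- seat_a (a point): the seat of wheel a on its spindle, 60 mm below point hub_a along its z: the wheel rocks about the x axis through this point. Same axes. The white wheel is 160 mm across, its face 24 mm above this point along z, with a ring of capped tubes at 66 mm radius standing 7 mm above the face and a 46 mm wide metal boss 8 mm high. The motor holds the spindle: the wheel does not turn.
- seat_b (a point): the same point of wheel b
- wheel_a (a joint): lean of wheel a on its spindle, rad: 0 = square, positive = the knob leans to +y of point hub_a (the wheel's left), negative = to its right. A loose wheel moves easily (0.03 N m, under 1 N at the knob) to 0.07 either way, 4 mm at the knob, and stays where it is put; a sound or tightened one is stiff: 8 N at the knob leans it less than 0.02.
- wheel_b (a joint): the same for wheel b
- knob_a (a joint): turn of the hub knob of wheel a, rad, growing clockwise as seen from its free end; starts between 0 and 0.4 whether the wheel is loose or sound, so it does not tell which is which. A loose wheel's knob turns easily (0.1 N m) to a firm stop at 1.30, where the wheel is clamped without play; a sound wheel's knob is already tight (it takes 0.45 N m to turn).
- knob_b (a joint): the same for the hub knob of wheel b
- dot_a (a point): white index dot on the end face of knob a, 10 mm from the spindle axis; it turns with the knob
- dot_b (a point): white index dot on the end face of knob b, 10 mm from the spindle axis; it turns with the knob
- beaker_250_mid (a point): bystander: larger clear beaker, 73 mm across and 94 mm high, point half-way up
- beaker_05_mid (a point): bystander: clear beaker, 58 mm across and 72 mm high, point half-way up
- cell_tube_blue_mid (a point): bystander: blue capped tube standing upright, 25 mm across and 68 mm high, point half-way up

How it is judged:
By the outcome, as a careful person would: the job done as asked, in the order asked, and still so for the second after the job is handed in, with the robot touching nothing.
It also fails if it takes over 48 s, if anything falls off the work surface, if the arm or the gripper's body presses on something with over 40 N, if the wrist force passes 120 N, or if a joint passes its speed limit or range.

### The arm

A 7-joint arm with a two-finger parallel gripper is mounted at the origin on a cart in front of the work surface, level with it; the furniture and walls round the work are solid. World frame = base frame: x ahead of the robot, y to its left, z up, the work surface at z = 0. Lengths are in mm, angles in rad, forces in N, time in s.
With the tool pointing down it reaches from about 400 to 875 mm from the base axis. Payload 4.4 kg.
Tool frame: the origin (TCP) lies on the centre line of the jaws, within the pads' length; the fingertips stand 11 mm ahead of it and the grasp point (between the pads) lies 8 mm behind it (ctrl.tips_ahead is the distance from the TCP to the fingertips, in mm); z points along the fingers, y is the line along which they close (so a half turn about z gives the same grasp; the last joint's range is limited). The gripper opens to 85 mm and grips with 20 to 120 N. Pads are 22 mm wide; open, the fingers measure 114 mm over their backs; the gripper's body (76 mm by 85 mm) begins 54 mm behind the grasp point. The pads swing forward as they close: fully open they stand 13 mm farther back than shut.
Start: joints at [-1.314, 0.628, 0.038, 1.517, -0.027, 0.996, -0.02], TCP at [206.172, 616.45, 242.313] pointing down, gripper open.
Joint ranges: [-3.06, 3.06], [-0.37, 2.12], [-1.25, 1.32], [0.18, 2.47], [-1.1, 4.24], [0.23, 1.98], [-2.94, 2.94]. Speed limits (rad/s): [2.57, 2.57, 3.14, 3.14, 3.14, 3.14, 3.14].

### API

Orientations are given as [roll, pitch, yaw] about the fixed x, y, z axes, in that order (R = Rz(yaw) Ry(pitch) Rx(roll)).
In Python, from cell import ctrl, eyes, job gives the robot as it stands. The module is installed in compiled form; this text tells all that it offers.
- The arm moves only by the tool carry_out, never from a script. Its argument "moves" is a list of rows, each an object of numbers: "tx", "ty", "tz": the shift along the tool's x, y, z as a fraction of full scale; "twist": the turn about the tool's z as a fraction of full scale; "fingers": the opening, from 0 (shut) to 1 (fully open). In form: [{"tx": .., "ty": .., "tz": .., "twist": .., "fingers": ..}, ...]. A call has 1 to 12 rows; each row shifts and turns the commanded pose from where the row before left it, along the tool's axes as they then stand; what a row does not reach is not made up. Full scale, the value 1, is 0.3 m for a shift and pi rad for a turn. A row lasts 1/8 s, in which the tool goes at most 62.5 mm and 10.7 degrees, less where a joint would pass 70% of its speed; a pose out of reach is approached as far as the arm can. A call with a number of a shift or a turn outside -1 to 1 is refused whole. A call with a gripper value outside its range is refused whole. The fingers move at their own pace and stop on an object; the grip force is fixed at half the most. Time passes only in rows, so rows that do not move let the fingers close. It gives the time, the measured TCP pose, the force, the opening and the grip force at its end, in the units of the state.
- ctrl.read_state(): the state, without advancing time (a new reading comes with each control period).
- eyes.get_image(name): name is "scene" or "top"; returns a dict with "color" (400x640x3 uint8, blue, green, red), "fovy" (degrees; the focal length in pixels is half the picture's height over the tangent of half this angle, whatever the lens; pixels are square), "cx", "cy" (the principal point, pixels), "k1" (the pictures are not rectified: a ray, as slopes to the right and down, at radius r is drawn at 1 + k1 r^2 times it, then the intrinsics apply), "world_from_camera" (4x4, takes a point from camera to world coordinates). Camera axes: x right, y up, looking along -z (the intrinsics and any distortion apply to the point x, -y, -z); pixel columns grow to the right and rows downward; lengths in mm; the calibration is good to about 2 mm. A picture is of the moment at which its call begins. There is no depth.
- job.finish_job(): hands the job in; it is judged then, once.
The state is a dict: "clock": time; "qpos": joint angles; "qd": joint speeds; "tau": joint torques, N m; "eef_pos": TCP position; "tool_rot": TCP orientation; "force": force on the tool from outside, world axes, zero at the start; "torque": the same for the moment, N m; "width": finger opening in mm; "gripper_force": force on a finger pad.
Only numpy, scipy, OpenCV 4.12 (cv2) and the standard library are available. Lean on these libraries where they do the work, as an engineer would, in place of code of your own. Each camera call takes 0.05 s, during which the arm holds its last target. There are 200 camera calls.

## Working session

There is one attempt and no reset: what is moved stays moved. The work goes in short steps, Python scripts to look and compute and a tool call to move; the robot and the scene stay as the last step left them, time stands still between calls to the robot, and variables do not carry over. Pictures are saved under pics/ and viewed, at most 10 in all, crops included, and the job is handed in when it is done.

Besides the shell and the picture viewer there is one more tool, called after "Call:" as name([rows], argument=value, ...), one row to a line, values as JSON. carry_out: Moves the arm, as the interface text tells. Its arguments: {"type":"object","properties":{"moves":{"type":"array","items":{"type":"object","properties":{"tx":{"type":"number","minimum":-1,"maximum":1},"ty":{"type":"number","minimum":-1,"maximum":1},"tz":{"type":"number","minimum":-1,"maximum":1},"twist":{"type":"number","minimum":-1,"maximum":1},"fingers":{"type":"number"}}}}},"required":["moves"]}

```bash
mkdir -p pics; cat > h.py <<'E'
import numpy as np, cv2
from cell import ctrl, eyes, job
def ray(im,u,v):
    f=200/np.tan(np.radians(im["fovy"])/2)
    K=np.array([[f,0,im["cx"]],[0,f,im["cy"]],[0,0,1.]])
    p=cv2.undistortPoints(np.array([[[u,v]]],float),K,np.array([im["k1"],0,0,0,0.]),None)[0,0] if 1 else 0
    T=np.array(im["world_from_camera"])
    d=T[:3,:3]@np.array([p[0],-p[1],-1]); return T[:3,3],d/np.linalg.norm(d)
def proj(im,P):
    f=200/np.tan(np.radians(im["fovy"])/2)
    T=np.linalg.inv(np.array(im["world_from_camera"])); q=T[:3,:3]@np.array(P)+T[:3,3]
    x,y=q[0]/-q[2],-q[1]/-q[2]; s=1+im["k1"]*(x*x+y*y)
    return np.array([im["cx"]+f*x*s,im["cy"]+f*y*s])
def meet(r1,r2):
    (a,d),(b,e)=r1,r2
    s=np.linalg.lstsq(np.c_[d,-e],b-a,rcond=None)[0]
    p,q=a+s[0]*d,b+s[1]*e; return (p+q)/2,np.linalg.norm(p-q)
E
python3 - <<'E'
from h import *
for n in("scene","top"):
    im=eyes.get_image(n); cv2.imwrite(f"pics/{n}0.png",im["color"]); np.save(f"{n}0.npy",im,allow_pickle=True)
    print(n,im["fovy"],im["k1"],np.round(im["world_from_camera"],3).tolist())
s=ctrl.read_state(); print({k:np.round(v,3).tolist() for k,v in s.items()}, ctrl.tips_ahead)
E
```

```text
scene 43.53534260199763 -0.1392942413883861 [[0.715, 0.454, -0.531, -244.288], [-0.699, 0.47, -0.539, -631.54], [0.005, 0.757, 0.654, 1050.518], [0.0, 0.0, 0.0, 1.0]]
top 53.87547045049872 -0.008619241940309918 [[-0.075, 0.976, -0.203, 287.906], [-0.997, -0.073, 0.016, 89.191], [0.0, 0.204, 0.979, 1186.195], [0.0, 0.0, 0.0, 1.0]]
{'clock': 0.1, 'qpos': [-1.314, 0.629, 0.038, 1.518, -0.027, 0.996, -0.02], 'qd': [-0.0, 0.0, 0.001, -0.002, -0.001, -0.001, -0.0], 'tau': [0.003, -56.453, 1.231, -19.397, 0.011, 0.005, 0.0], 'eef_pos': [205.976, 615.938, 241.458], 'tool_rot': [-3.14, -0.0, 2.819], 'force': [0.061, 0.196, 0.584], 'torque': [0.02, 0.002, 0.026], 'gripper_force': 0.0, 'width': 85.098} 11.0
```

View pics/scene0.png

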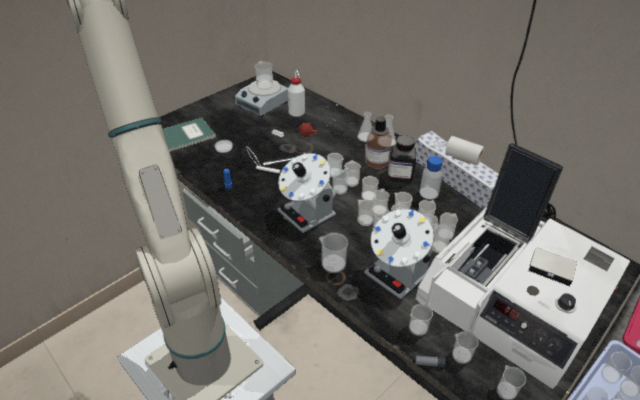

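View pics/top0.png

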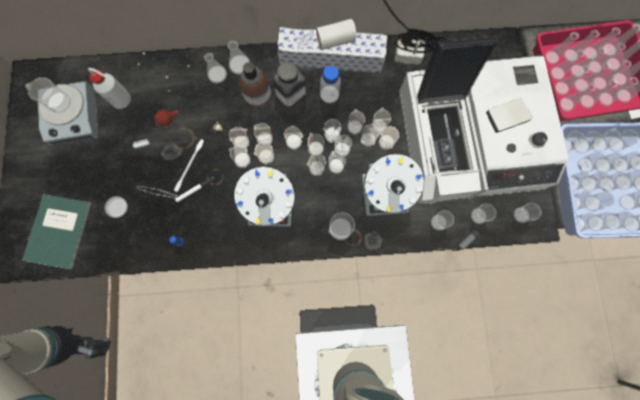

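The scene view shows the left wheel at (304,177) with its knob at (298,170), and the right wheel at (402,237) with its knob at (399,230). In the top view the wheels are at (264,197) and (393,184). I'll zoom in on both knobs.

```bash
python3 - <<'E'
from h import *
out=[]
for n,cs in(("scene",[(302,177),(401,236)]),("top",[(263,200),(394,186)])):
    im=np.load(f"{n}0.npy",allow_pickle=True).item()["color"]
    out.append(np.hstack([cv2.resize(im[y-37:y+37,x-50:x+50],(400,296),interpolation=cv2.INTER_CUBIC) for x,y in cs]))
cv2.imwrite("pics/crop0.png",np.vstack(out))
E
```

```text
(no output)
```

View pics/crop0.png

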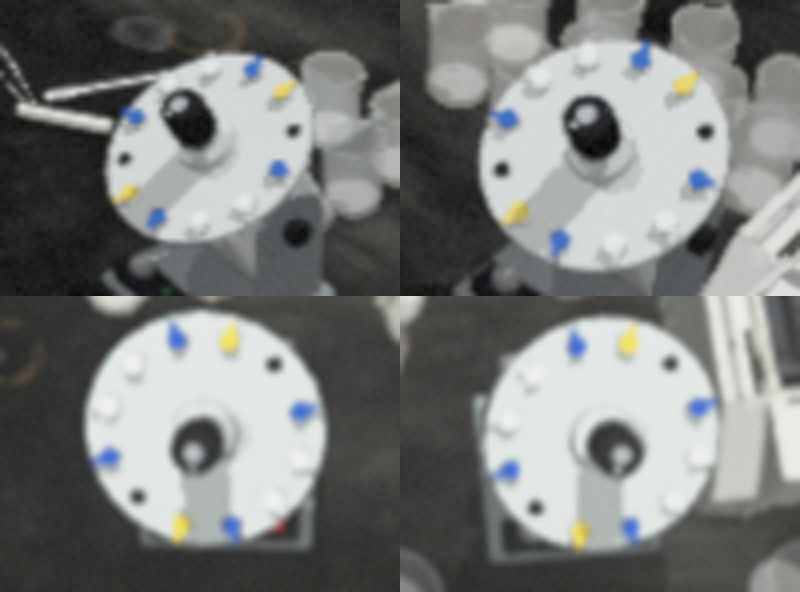

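The knobs, index dots and coloured caps show clearly. In the crop's wheel A pictures the dots are at (180,103) in scene and (193,452) in top. I'll triangulate the opposite cap pairs to get each wheel's plane and centre.

```bash
python3 - <<'E'
from h import *
S=np.load("scene0.npy",allow_pickle=True).item();T=np.load("top0.npy",allow_pickle=True).item()
W={"L":((302,177),(0,0),[(292,130),(278,170),(157,218),(127,192),(124,158),(134,116),(253,68),(284,90)],(180,103),
        (263,200),(0,296),[(274,364),(302,411),(232,526),(181,526),(138,496),(108,458),(177,338),(230,338)],(193,452)),
   "R":((401,236),(400,0),[(705,132),(699,179),(560,241),(516,211),(501,169),(507,118),(641,57),(685,84)],(587,115),
        (394,186),(400,296),[(671,363),(699,407),(631,529),(581,535),(536,508),(509,470),(577,346),(628,342)],(620,454))}
for n,(c1,o1,p1,d1,c2,o2,p2,d2) in W.items():
    f=lambda p,c,o:((p[0]-o[0]+.5)/4-.5+c[0]-50,(p[1]-o[1]+.5)/4-.5+c[1]-37)
    P=[];E=[]
    for a,b in zip(p1+[d1],p2+[d2]):
        x,e=meet(ray(S,*f(a,c1,o1)),ray(T,*f(b,c2,o2)));P.append(x);E.append(e)
    P=np.array(P);Q=P[:8];m=Q.mean(0);nn=np.linalg.svd(Q-m)[2][2];nn*=np.sign(nn[2])
    print(n,"cen",m.round(1),"n",nn.round(3),"tilt",np.degrees(np.arccos(nn[2])).round(1),"az",np.degrees(np.arctan2(nn[1],nn[0])).round(1),"rad",np.linalg.norm(Q-m,axis=1).round(1),"gap",np.round(E,1))
    # yaw from in-plane cap pattern : direction of cap0
    az=np.arctan2(nn[1],nn[0])
    print(" dot",P[8].round(1),"h",((P[8]-m)@nn).round(1))
    # caps angle wrt slope frame for candidates
    z=np.array([np.sin(np.radians(27))*np.cos(az),np.sin(np.radians(27))*np.sin(az),np.cos(np.radians(27))])
    y=np.cross(z,[0,0,1.])*-1; y/=np.linalg.norm(y); x=np.cross(y,z)
    print(" x",x.round(3),"y",y.round(3),"z",z.round(3)); r=(P[8]-m); print(" dot in frame",(r@x).round(1),(r@y).round(1),(r@z).round(1))
    an=np.degrees(np.arctan2((Q-m)@y,(Q-m)@x)); print(" cap ang",an.round(1))
E
```

```text
L cen [524.3 212.1 153.9] n [-0.451  0.035  0.892] tilt 26.9 az 175.5 rad [65.9 67.3 67.3 67.2 66.  67.9 67.2 68. ] gap [0.9 1.8 2.3 2.  1.6 2.3 2.4 2.4 2.8]
 dot [502.4 214.6 199.6] h 50.7
 x [-0.888  0.069 -0.454] y [-0.078 -0.997  0.   ] z [-0.453  0.035  0.891]
 dot in frame -1.1 -0.8 50.7
 cap ang [ 134.8  103.5   14.2  -15.6  -46.3  -75.3 -166.1  163.9]
R cen [ 532.7 -141.8  154.8] n [-0.442  0.006  0.897] tilt 26.2 az 179.2 rad [66.4 66.7 67.  67.8 66.  67.1 67.  67.1] gap [0.6 1.8 2.2 2.6 1.5 2.  2.  2.5 1.9]
 dot [ 511.3 -141.3  198.4] h 48.5
 x [-0.891  0.012 -0.454] y [-0.013 -1.     0.   ] z [-0.454  0.006  0.891]
 dot in frame -0.7 -0.2 48.5
 cap ang [ 135.9  105.6   15.9  -14.1  -44.5  -74.5 -164.4  165.7]
```

Call:
carry_out([
  {"tx":-0.115,"ty":-0.079,"fingers":1},
  {"tx":-0.115,"ty":-0.079,"fingers":1},
  {"tx":-0.115,"ty":-0.079,"fingers":1},
  {"tx":-0.115,"ty":-0.079,"fingers":1},
  {"tx":-0.115,"ty":-0.079,"fingers":1},
  {"tx":-0.115,"ty":-0.079,"fingers":1},
  {"tx":-0.115,"ty":-0.079,"fingers":1},
  {"tx":-0.115,"ty":-0.079,"fingers":1},
  {"tx":-0.115,"ty":-0.079,"fingers":1},
  {"tx":-0.115,"ty":-0.079,"fingers":1},
  {"tx":-0.115,"ty":-0.079,"fingers":1},
  {"tx":-0.115,"ty":-0.079,"fingers":1},
])

```text
validation failed for argument at $.mo...
```

Call:
carry_out([
  {"twist":-0.039,"fingers":1},
  {"twist":-0.039,"fingers":1},
  {"fingers":1},
  {"fingers":1},
])

```text
validation failed for argument at $.mo...
```

```bash
cat >> h.py <<'E'
def to(P,yaw):
    s=ctrl.read_state();a=s["tool_rot"][2];d=np.array(P)-s["eef_pos"]
    dy=(yaw-a+np.pi)%(2*np.pi)-np.pi
    print("t",s["clock"],"pos",np.round(s["eef_pos"],1),"rot",np.round(s["tool_rot"],3),"F",np.round(s["force"],1),"M",np.round(s["torque"],2),"w",s["width"],s["gripper_force"],"q",np.round(s["qpos"],2))
    print("mm tx",round(d@[np.cos(a),np.sin(a),0],1),"ty",round(d@[np.sin(a),-np.cos(a),0],1),"tz",round(-d[2],1),"twist/pi",round(-dy/np.pi,4))
E
python3 - <<'E'
from h import *
to([508.9,213.3,176],3.063)
E
```

```text
t 0.1 pos [206.  615.9 241.5] rot [-3.14  -0.     2.819] F [0.1 0.2 0.6] M [0.02 0.   0.03] w 85.09807190540486 0.0 q [-1.31  0.63  0.04  1.52 -0.03  1.   -0.02]
mm tx -415.0 ty -285.8 tz 65.5 twist/pi -0.0777
```

Call:
carry_out([
  {"tx":-0.115,"ty":-0.079,"tz":0,"twist":0,"fingers":1},
  {"tx":-0.115,"ty":-0.079,"tz":0,"twist":0,"fingers":1},
  {"tx":-0.115,"ty":-0.079,"tz":0,"twist":0,"fingers":1},
  {"tx":-0.115,"ty":-0.079,"tz":0,"twist":0,"fingers":1},
  {"tx":-0.115,"ty":-0.079,"tz":0,"twist":0,"fingers":1},
  {"tx":-0.115,"ty":-0.079,"tz":0,"twist":0,"fingers":1},
  {"tx":-0.115,"ty":-0.079,"tz":0,"twist":0,"fingers":1},
  {"tx":-0.115,"ty":-0.079,"tz":0,"twist":0,"fingers":1},
  {"tx":-0.115,"ty":-0.079,"tz":0,"twist":0,"fingers":1},
  {"tx":-0.115,"ty":-0.079,"tz":0,"twist":0,"fingers":1},
  {"tx":-0.115,"ty":-0.079,"tz":0,"twist":0,"fingers":1},
  {"tx":-0.115,"ty":-0.079,"tz":0,"twist":0,"fingers":1},
])

```text
clock: 1.6
eef_pos: [509.1, 214.2, 242.0]
tool_rot: [-3.141, -0.0, 2.819]
force: [-0.7, 0.3, -0.9]
width: 85.4
gripper_force: 0.0
```

Call:
carry_out([
  {"tx":0,"ty":0,"tz":0,"twist":-0.039,"fingers":1},
  {"tx":0,"ty":0,"tz":0,"twist":-0.039,"fingers":1},
  {"tx":0,"ty":0,"tz":0,"twist":0,"fingers":1},
  {"tx":0,"ty":0,"tz":0,"twist":0,"fingers":1},
])

```text
clock: 2.1
eef_pos: [508.4, 215.3, 242.1]
tool_rot: [-3.141, -0.0, 3.062]
force: [0.2, -0.0, 0.1]
width: 85.5
gripper_force: 0.0
```

```bash
python3 - <<'E'
from h import *
to([508.9,213.3,176],3.063)
for n in("scene","top"):
    im=eyes.get_image(n);u=proj(im,[509,213,190]).astype(int);c=im["color"][u[1]-60:u[1]+60,u[0]-50:u[0]+50]
    cv2.imwrite(f"pics/{n}1.png",cv2.resize(c,(400,480),interpolation=cv2.INTER_CUBIC))
cv2.imwrite("pics/c1.png",np.hstack([cv2.imread("pics/scene1.png"),cv2.imread("pics/top1.png")]))
E
```

```text
t 2.1 pos [508.4 215.3 242.1] rot [-3.141 -0.     3.062] F [ 0.2 -0.   0.1] M [-0.05 -0.    0.02] w 85.50863624500596 0.0 q [-0.44  0.49 -0.01  1.79  0.01  0.86  1.03]
mm tx -0.7 ty -2.0 tz 66.1 twist/pi -0.0004
```

View pics/c1.png

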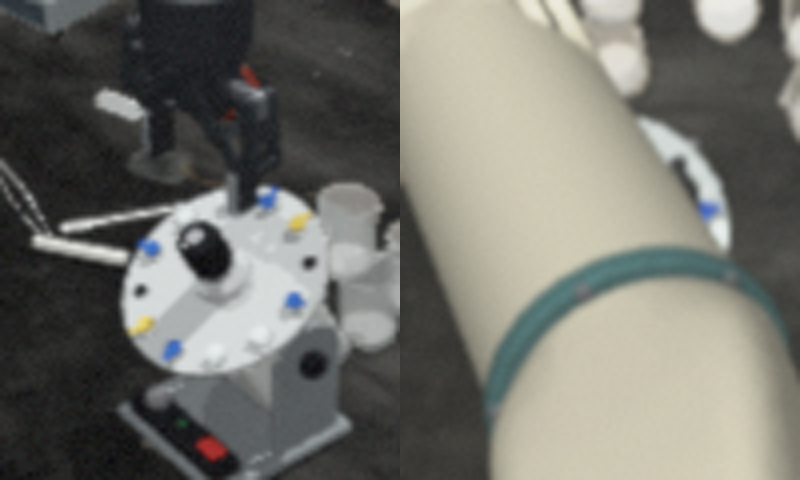

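The fingers hover straddling the left knob (crop at 205,250), and the top view is hidden by the arm. Descending.

Call:
carry_out([
  {"tx":-0.002,"ty":-0.006,"tz":0.055,"twist":0,"fingers":1},
  {"tx":0,"ty":0,"tz":0.055,"twist":0,"fingers":1},
  {"tx":0,"ty":0,"tz":0.055,"twist":0,"fingers":1},
  {"tx":0,"ty":0,"tz":0.055,"twist":0,"fingers":1},
  {"tx":0,"ty":0,"tz":0,"twist":0,"fingers":0.55},
  {"tx":0,"ty":0,"tz":0,"twist":0,"fingers":0.55},
])

```text
clock: 2.95
eef_pos: [509.4, 213.8, 176.8]
tool_rot: [3.141, 0.001, 3.064]
force: [0.7, 0.4, -0.7]
width: 51.5
gripper_force: 0.0
```

No contact, so I'll close.

Call:
carry_out([
  {"tx":0,"ty":0,"tz":0,"twist":0,"fingers":0},
  {"tx":0,"ty":0,"tz":0,"twist":0,"fingers":0},
  {"tx":0,"ty":0,"tz":0,"twist":0,"fingers":0},
  {"tx":0,"ty":0,"tz":0,"twist":0,"fingers":0},
])

```text
clock: 3.45
eef_pos: [509.5, 213.6, 177.3]
tool_rot: [3.141, 0.001, 3.064]
force: [-1.1, -0.6, 5.3]
width: 30.6
gripper_force: 59.5
```

```bash
python3 - <<'E'
from h import *
to([509,213.3,176],3.063)
E
```

```text
t 3.45 pos [509.5 213.6 177.3] rot [3.141e+00 1.000e-03 3.064e+00] F [-1.1 -0.6  5.3] M [-0.31  0.22  0.03] w 30.571350102929205 59.5030368771404 q [-0.44  0.57 -0.01  1.86  0.01  0.71  1.03]
mm tx 0.5 ty -0.3 tz 1.3 twist/pi 0.0002
```

Call:
carry_out([
  {"tx":0,"ty":0.007,"tz":0,"twist":0,"fingers":0},
  {"tx":0,"ty":0,"tz":0,"twist":0,"fingers":0},
])

```text
clock: 3.7
eef_pos: [509.5, 213.9, 177.3]
tool_rot: [-3.14, 0.001, 3.062]
force: [-1.6, -3.1, 8.5]
width: 30.3
gripper_force: 59.9
```

Call:
carry_out([
  {"tx":0,"ty":0.007,"tz":0,"twist":0,"fingers":0},
  {"tx":0,"ty":0.007,"tz":0,"twist":0,"fingers":0},
  {"tx":0,"ty":0,"tz":0,"twist":0,"fingers":0},
])

```text
clock: 4.08
eef_pos: [509.5, 214.2, 177.2]
tool_rot: [-3.134, -0.001, 3.06]
force: [-1.8, -11.2, 12.3]
width: 31.0
gripper_force: 60.3
```

Call:
carry_out([
  {"tx":0,"ty":-0.014,"tz":0,"twist":0,"fingers":0},
  {"tx":0,"ty":-0.014,"tz":0,"twist":0,"fingers":0},
  {"tx":0,"ty":0,"tz":0,"twist":0,"fingers":0},
])

```text
clock: 4.45
eef_pos: [509.5, 213.3, 177.3]
tool_rot: [3.138, 0.002, 3.065]
force: [-1.7, 3.9, 5.6]
width: 30.7
gripper_force: 59.9
```

Call:
carry_out([
  {"tx":0,"ty":-0.014,"tz":0,"twist":0,"fingers":0},
  {"tx":0,"ty":0,"tz":0,"twist":0,"fingers":0},
  {"tx":0,"ty":0,"tz":0,"twist":0,"fingers":0},
])

```text
clock: 4.82
eef_pos: [509.5, 213.1, 177.3]
tool_rot: [3.134, 0.003, 3.067]
force: [1.2, 11.7, 2.5]
width: 30.3
gripper_force: 59.9
```

±11 N moves this knob only about ±0.5 mm, so the left wheel is sound. I'll centre, release and go to the other.

Call:
carry_out([
  {"tx":0,"ty":0.021,"tz":0,"twist":0,"fingers":0},
  {"tx":0,"ty":0,"tz":0,"twist":0,"fingers":0.6},
  {"tx":0,"ty":0,"tz":0,"twist":0,"fingers":1},
  {"tx":0,"ty":0,"tz":0,"twist":0,"fingers":1},
  {"tx":0,"ty":0,"tz":-0.06,"twist":0,"fingers":1},
  {"tx":0,"ty":0,"tz":-0.08,"twist":0,"fingers":1},
  {"tx":0,"ty":0,"tz":-0.08,"twist":0,"fingers":1},
  {"tx":0,"ty":0,"tz":0,"twist":0,"fingers":1},
])

```text
clock: 5.82
eef_pos: [510.1, 213.9, 243.8]
tool_rot: [3.14, 0.003, 3.064]
force: [-0.4, -0.4, -0.3]
width: 85.2
gripper_force: 0.0
```

```bash
python3 - <<'E'
from h import *
to([517.3,-141.6,177],3.128)
E
```

```text
t 5.825 pos [510.1 213.9 243.8] rot [3.140e+00 3.000e-03 3.064e+00] F [-0.4 -0.4 -0.3] M [-0.09  0.01  0.04] w 85.20072334471868 0.0 q [-0.44  0.48 -0.01  1.79  0.01  0.86  1.04]
mm tx -34.9 ty -353.8 tz 66.8 twist/pi -0.0205
```

Call:
carry_out([
  {"tx":-0.0145,"ty":-0.147,"tz":0,"twist":0,"fingers":1},
  {"tx":-0.0145,"ty":-0.147,"tz":0,"twist":0,"fingers":1},
  {"tx":-0.0145,"ty":-0.147,"tz":0,"twist":0,"fingers":1},
  {"tx":-0.0145,"ty":-0.147,"tz":0,"twist":0,"fingers":1},
  {"tx":-0.0145,"ty":-0.147,"tz":0,"twist":0,"fingers":1},
  {"tx":-0.0145,"ty":-0.147,"tz":0,"twist":0,"fingers":1},
  {"tx":-0.0145,"ty":-0.147,"tz":0,"twist":0,"fingers":1},
  {"tx":-0.0145,"ty":-0.147,"tz":0,"twist":0,"fingers":1},
  {"tx":0,"ty":0,"tz":0,"twist":-0.0205,"fingers":1},
  {"tx":0,"ty":0,"tz":0,"twist":0,"fingers":1},
])

```text
clock: 7.08
eef_pos: [515.6, -141.2, 241.2]
tool_rot: [3.141, -0.002, 3.127]
force: [0.7, 0.1, -0.1]
width: 85.6
gripper_force: 0.0
```

```bash
python3 - <<'E'
from h import *
to([517.3,-141.6,177],3.128)
E
```

```text
t 7.075 pos [ 515.6 -141.2  241.2] rot [ 3.141e+00 -2.000e-03  3.127e+00] F [ 0.7  0.1 -0.1] M [-0.03 -0.01 -0.01] w 85.57810984833412 0.0 q [ 0.22  0.46 -0.    1.84  0.    0.84  1.77]
mm tx -1.7 ty -0.4 tz 64.2 twist/pi -0.0005
```

Call:
carry_out([
  {"tx":-0.0055,"ty":-0.001,"tz":0.0535,"twist":0,"fingers":1},
  {"tx":0,"ty":0,"tz":0.0535,"twist":0,"fingers":1},
  {"tx":0,"ty":0,"tz":0.0535,"twist":0,"fingers":1},
  {"tx":0,"ty":0,"tz":0.0535,"twist":0,"fingers":0.6},
  {"tx":0,"ty":0,"tz":0,"twist":0,"fingers":0.55},
  {"tx":0,"ty":0,"tz":0,"twist":0,"fingers":0.55},
])

```text
clock: 7.82
eef_pos: [518.1, -140.7, 178.0]
tool_rot: [3.141, -0.0, 3.129]
force: [-0.3, -0.3, -0.9]
width: 46.9
gripper_force: 0.0
```

Call:
carry_out([
  {"tx":0,"ty":0,"tz":0,"twist":0,"fingers":0},
  {"tx":0,"ty":0,"tz":0,"twist":0,"fingers":0},
  {"tx":0,"ty":0,"tz":0,"twist":0,"fingers":0},
  {"tx":0,"ty":0,"tz":0,"twist":0,"fingers":0},
])

```text
clock: 8.32
eef_pos: [518.3, -141.2, 178.7]
tool_rot: [-3.142, 0.001, 3.128]
force: [-0.0, 1.6, 5.8]
width: 30.3
gripper_force: 59.8
```

Call:
carry_out([
  {"tx":0,"ty":0.007,"tz":0,"twist":0,"fingers":0},
  {"tx":0,"ty":0,"tz":0,"twist":0,"fingers":0},
])

```text
clock: 8.57
eef_pos: [518.4, -140.8, 178.7]
tool_rot: [-3.139, 0.002, 3.127]
force: [-2.0, -3.6, 5.2]
width: 30.4
gripper_force: 59.9
```

Call:
carry_out([
  {"tx":0,"ty":0.007,"tz":0,"twist":0,"fingers":0},
  {"tx":0,"ty":0.007,"tz":0,"twist":0,"fingers":0},
  {"tx":0,"ty":0,"tz":0,"twist":0,"fingers":0},
])

```text
clock: 8.95
eef_pos: [518.4, -140.3, 178.8]
tool_rot: [-3.135, 0.002, 3.124]
force: [-0.5, -10.7, 3.2]
width: 30.6
gripper_force: 59.9
```

Call:
carry_out([
  {"tx":0,"ty":-0.014,"tz":0,"twist":0,"fingers":0},
  {"tx":0,"ty":-0.014,"tz":0,"twist":0,"fingers":0},
  {"tx":0,"ty":0,"tz":0,"twist":0,"fingers":0},
])

```text
clock: 9.32
eef_pos: [518.4, -141.5, 178.7]
tool_rot: [3.139, 0.001, 3.129]
force: [-2.0, 3.1, 8.4]
width: 30.3
gripper_force: 60.7
```

Call:
carry_out([
  {"tx":0,"ty":-0.014,"tz":0,"twist":0,"fingers":0},
  {"tx":0,"ty":0,"tz":0,"twist":0,"fingers":0},
  {"tx":0,"ty":0,"tz":0,"twist":0,"fingers":0},
])

```text
clock: 9.7
eef_pos: [518.4, -142.0, 178.7]
tool_rot: [3.135, -0.0, 3.132]
force: [-1.4, 9.5, 10.1]
width: 30.4
gripper_force: 61.2
```

Both wheels look stiff, but a full grip with flat pads also blocks the lean. I'll repeat the test with the knob loosely caged between the fingers, which leaves it free to lean.

Call:
carry_out([
  {"tx":0,"ty":0.021,"tz":0,"twist":0,"fingers":0},
  {"tx":0,"ty":0,"tz":0,"twist":0,"fingers":0.42},
  {"tx":0,"ty":0,"tz":0,"twist":0,"fingers":0.42},
  {"tx":0,"ty":0,"tz":0,"twist":0,"fingers":0.42},
])

```text
clock: 10.2
eef_pos: [517.7, -141.2, 177.7]
tool_rot: [3.141, -0.001, 3.128]
force: [0.3, 0.0, 0.9]
width: 35.8
gripper_force: 0.0
```

Call:
carry_out([
  {"tx":0,"ty":0.01,"tz":0,"twist":0,"fingers":0.42},
  {"tx":0,"ty":0.005,"tz":0,"twist":0,"fingers":0.42},
  {"tx":0,"ty":0,"tz":0,"twist":0,"fingers":0.42},
])

```text
clock: 10.58
eef_pos: [518.0, -136.4, 178.1]
tool_rot: [3.141, -0.0, 3.129]
force: [0.1, -0.8, -0.1]
width: 35.7
gripper_force: 0.0
```

Call:
carry_out([
  {"tx":0,"ty":0.005,"tz":0,"twist":0,"fingers":0.42},
  {"tx":0,"ty":0.005,"tz":0,"twist":0,"fingers":0.42},
  {"tx":0,"ty":0,"tz":0,"twist":0,"fingers":0.42},
])

```text
clock: 10.95
eef_pos: [518.0, -135.4, 178.2]
tool_rot: [-3.14, 0.0, 3.127]
force: [-0.2, -4.9, -0.8]
width: 35.8
gripper_force: 2.6
```

Call:
carry_out([
  {"tx":0,"ty":0.006,"tz":0,"twist":0,"fingers":0.42},
  {"tx":0,"ty":0,"tz":0,"twist":0,"fingers":0.42},
  {"tx":0,"ty":0,"tz":0,"twist":0,"fingers":0.42},
])

```text
clock: 11.32
eef_pos: [518.1, -135.2, 178.2]
tool_rot: [-3.138, 0.001, 3.126]
force: [1.0, -8.5, -2.0]
width: 36.0
gripper_force: 4.3
```

Call:
carry_out([
  {"tx":0,"ty":-0.02,"tz":0,"twist":0,"fingers":0.42},
  {"tx":0,"ty":-0.02,"tz":0,"twist":0,"fingers":0.42},
  {"tx":0,"ty":-0.006,"tz":0,"twist":0,"fingers":0.42},
  {"tx":0,"ty":0,"tz":0,"twist":0,"fingers":0.42},
])

```text
clock: 11.82
eef_pos: [517.9, -145.6, 178.0]
tool_rot: [3.141, -0.0, 3.128]
force: [-0.9, -0.9, 0.2]
width: 36.2
gripper_force: 0.0
```

Call:
carry_out([
  {"tx":0,"ty":-0.006,"tz":0,"twist":0,"fingers":0.42},
  {"tx":0,"ty":-0.004,"tz":0,"twist":0,"fingers":0.42},
  {"tx":0,"ty":0,"tz":0,"twist":0,"fingers":0.42},
])

```text
clock: 12.2
eef_pos: [517.9, -146.9, 178.0]
tool_rot: [3.139, -0.0, 3.13]
force: [-0.8, 5.7, 0.2]
width: 36.0
gripper_force: 2.6
```

Call:
carry_out([
  {"tx":0,"ty":-0.008,"tz":0,"twist":0,"fingers":0.42},
  {"tx":0,"ty":0,"tz":0,"twist":0,"fingers":0.42},
  {"tx":0,"ty":0,"tz":0,"twist":0,"fingers":0.42},
])

```text
clock: 12.58
eef_pos: [518.0, -147.1, 178.0]
tool_rot: [3.137, -0.001, 3.131]
force: [1.2, 9.5, 2.4]
width: 35.9
gripper_force: 4.7
```

```bash
python3 - <<'E'
from h import *
to([518,-141.2,178],3.128)
im=eyes.get_image("scene");c=im["color"][180:290,340:460]
cv2.imwrite("pics/s2.png",cv2.resize(c,None,fx=5,fy=5,interpolation=cv2.INTER_CUBIC))
E
```

```text
t 12.575 pos [ 518.  -147.1  178. ] rot [ 3.137e+00 -1.000e-03  3.131e+00] F [1.2 9.5 2.4] M [ 2.05 -0.04  0.05] w 35.85819962507209 4.724949660594575 q [ 0.23  0.56 -0.01  1.89  0.    0.69  1.79]
mm tx 0.0 ty 5.9 tz -0.0 twist/pi 0.001
```

View pics/s2.png

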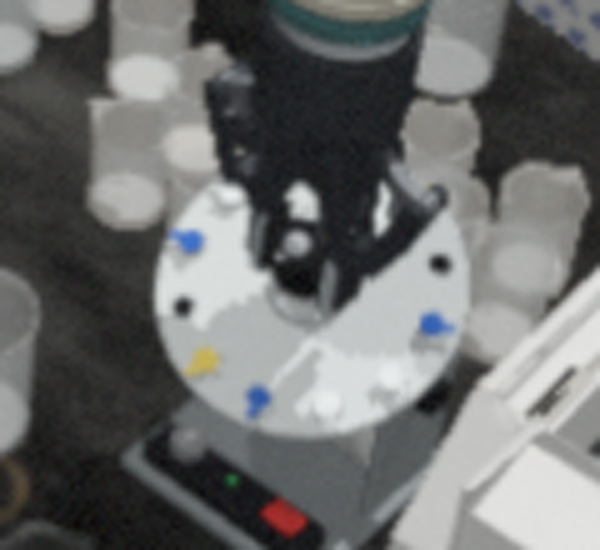

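The fingers cage the knob and push the wheel to its right, with the knob at crop (298,245). I'll measure the lean from the cap shifts against the first picture.

```bash
cat >> h.py <<'E'
def caps(img,hub):
    hsv=cv2.cvtColor(img,cv2.COLOR_BGR2HSV);m=cv2.inRange(hsv,(100,110,60),(125,255,255))|cv2.inRange(hsv,(18,90,90),(35,255,255))
    n,l,st,c=cv2.connectedComponentsWithStats(m)
    w=(hsv[...,1].astype(float))*(m>0);out=[]
    for i in range(1,n):
        if st[i,4]>5 and np.hypot(*(c[i]-hub))<36:
            k=l==i;ys,xs=np.nonzero(k);ww=w[k];out.append((np.average(xs,weights=ww),np.average(ys,weights=ww)))
    return np.array(out)
E
python3 - <<'E'
from h import *
S=np.load("scene0.npy",allow_pickle=True).item();I=eyes.get_image("scene")
for nm,h in(("L",(304,177)),("R",(402,237))):
    a=caps(S["color"],np.array(h));b=caps(I["color"],np.array(h))
    for p in a:
        if len(b):
            q=b[np.argmin(np.hypot(*(b-p).T))]; print(nm,p.round(1),(q-p).round(2))
E
```

```text
L [314.9 156.2] [-0.31  0.3 ]
L [322.2 162.3] [ 0.1  -0.28]
L [284.3 168.2] [-0.04 -0.01]
L [321.2 181.8] [-0.08 -0.11]
L [283.4 187.9] [-0.21  0.08]
L [290.6 194. ] [ 0.07 -0.25]
R [410.9 212.7] [15.13 31.89]
R [421.8 219.5] [ 4.24 25.05]
R [377. 228.] [ 0.51 -0.3 ]
R [425.4 243.5] [0.61 1.01]
R [379.9 251.7] [0.44 0.15]
R [390.2 258.8] [0.89 0.73]
```

```bash
python3 - <<'E'
from h import *
from scipy.spatial.transform import Rotation as Ro
S=np.load("scene0.npy",allow_pickle=True).item()
x=np.array([.891,-.012,.454]);z=np.array([-.454,.006,.891]);c=np.array([532.7,-141.8,154.8]);seat=c-30*z
for p,d in(((377,228),(.51,-.3)),((425.4,243.5),(.61,1.01)),((379.9,251.7),(.44,.15)),((390.2,258.8),(.89,.73))):
    o,r=ray(S,*p);P=o+r*((c-o)@z)/(r@z)
    # +lean = knob to +y = rotation about -x
    f=lambda a:proj(S,seat+Ro.from_rotvec(-a*x).apply(P-seat))
    J=(f(-.05)-f(.05))/-.1; print((np.array(d)@J/(J@J)).round(3), J.round(1))
E
```

```text
-0.094 [-3.   4.7]
-0.055 [-13.4 -16.6]
-0.055 [-7.5 -3.8]
-0.083 [-10.6  -9.1]
```

The lean measures about −0.06 rad, so the right wheel is the loose one. I'll recentre, turn back 20° and grip to tighten.

Call:
carry_out([
  {"tx":0,"ty":0.033,"tz":0,"twist":0,"fingers":0.5},
  {"tx":0,"ty":0,"tz":0,"twist":-0.055,"fingers":0.55},
  {"tx":0,"ty":0,"tz":0,"twist":-0.055,"fingers":0.55},
  {"tx":0,"ty":0,"tz":0,"twist":0,"fingers":0},
  {"tx":0,"ty":0,"tz":0,"twist":0,"fingers":0},
  {"tx":0,"ty":0,"tz":0,"twist":0,"fingers":0},
])

```text
clock: 13.42
eef_pos: [518.8, -144.1, 178.9]
tool_rot: [-3.137, 0.001, -2.815]
force: [-0.3, -5.4, 3.0]
width: 31.4
gripper_force: 60.7
```

Call:
carry_out([
  {"tx":0,"ty":0,"tz":0,"twist":0.04,"fingers":0},
  {"tx":0,"ty":0,"tz":0,"twist":0.04,"fingers":0},
  {"tx":0,"ty":0,"tz":0,"twist":0,"fingers":0},
])

```text
clock: 13.8
eef_pos: [518.6, -141.1, 179.1]
tool_rot: [-3.141, 0.001, -3.065]
force: [-0.9, 0.4, 8.0]
width: 30.3
gripper_force: 58.8
```

```bash
python3 - <<'E'
from h import *
to([518,-141.2,178],3.128)
E
```

```text
t 13.8 pos [ 518.6 -141.1  179.1] rot [-3.141e+00  1.000e-03 -3.065e+00] F [-0.9  0.4  8. ] M [-0.03  0.21 -0.13] w 30.331423332435186 58.79628410715668 q [ 0.23  0.55 -0.03  1.9   0.02  0.69  1.84]
mm tx 0.6 ty -0.1 tz 1.1 twist/pi 0.0287
```

Call:
carry_out([
  {"tx":0,"ty":0,"tz":0,"twist":0.047,"fingers":0},
  {"tx":0,"ty":0,"tz":0,"twist":0.047,"fingers":0},
  {"tx":0,"ty":0,"tz":0,"twist":0.047,"fingers":0},
  {"tx":0,"ty":0,"tz":0,"twist":0,"fingers":0},
])

```text
clock: 14.3
eef_pos: [520.0, -137.9, 178.1]
tool_rot: [3.138, 0.002, 2.785]
force: [4.5, 3.1, -2.4]
width: 30.6
gripper_force: 98.8
```

```bash
python3 - <<'E'
from h import *
to([518,-141.2,178],3.128)
E
```

```text
t 14.3 pos [ 520.  -137.9  178.1] rot [3.138e+00 2.000e-03 2.785e+00] F [ 4.5  3.1 -2.4] M [ 3.59 -1.92  1.64] w 30.570976322456644 98.82181108550867 q [ 0.15  0.56  0.09  1.9  -0.08  0.69  1.5 ]
mm tx 0.7 ty -3.8 tz 0.1 twist/pi -0.1093
```

Call:
carry_out([
  {"tx":0,"ty":0,"tz":0,"twist":0,"fingers":0.55},
  {"tx":0,"ty":0,"tz":0,"twist":0,"fingers":0.55},
  {"tx":0,"ty":0,"tz":0,"twist":-0.055,"fingers":0.55},
  {"tx":0,"ty":0,"tz":0,"twist":-0.055,"fingers":0.55},
  {"tx":0,"ty":0,"tz":0,"twist":-0.055,"fingers":0.55},
  {"tx":0,"ty":0,"tz":0,"twist":-0.036,"fingers":0.55},
  {"tx":0,"ty":0,"tz":0,"twist":0,"fingers":0.55},
])

```text
clock: 15.18
eef_pos: [517.2, -142.5, 178.0]
tool_rot: [-3.141, -0.001, -2.875]
force: [0.0, -1.1, -0.2]
width: 46.8
gripper_force: 0.0
```

```bash
python3 - <<'E'
from h import *
to([518,-141.2,178],3.128)
im=eyes.get_image("scene");c=im["color"][205:255,365:435]
cv2.imwrite("pics/s3.png",cv2.resize(c,None,fx=8,fy=8,interpolation=cv2.INTER_CUBIC))
E
```

```text
t 15.175 pos [ 517.2 -142.5  178. ] rot [-3.141e+00 -1.000e-03 -2.875e+00] F [ 0.  -1.1 -0.2] M [-0.03  0.    0.  ] w 46.83530575830093 0.0 q [ 0.27  0.55 -0.09  1.9   0.07  0.69  1.98]
mm tx -1.1 ty 1.0 tz -0.0 twist/pi 0.089
```

View pics/s3.png

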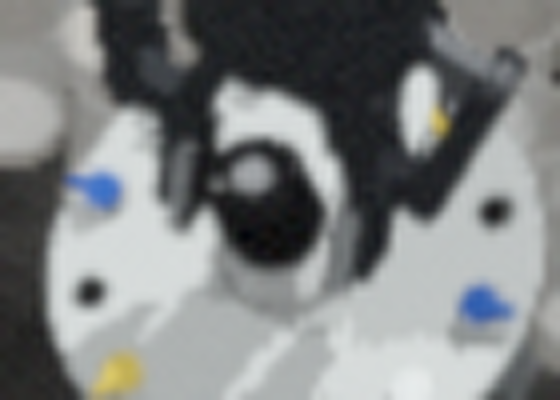

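The end face's grey centre is at crop (252,172), with a faint dot near (220,183). I'll sample a 10 mm ring on the face, before and now.

```bash
cat >> h.py <<'E'
X=np.array([.891,-.012,.454]);Z=np.array([-.454,.006,.891]);Y=np.cross(Z,X)
def dot(im,name="scene",C=None):
    # angle clockwise from +x as seen from the free end
    C=np.array([532.7,-141.8,154.8])+48.5*Z if C is None else C
    g=cv2.cvtColor(im["color"],cv2.COLOR_BGR2GRAY).astype(np.float32)
    a=np.radians(np.arange(0,360,10));v=[]
    for r in(8.5,10,11.5):
        uv=np.array([proj(im,C+r*(np.cos(t)*X-np.sin(t)*Y)) for t in a],np.float32)
        v.append(cv2.remap(g,uv[None,:,0],uv[None,:,1],cv2.INTER_CUBIC)[0])
    print(name,proj(im,C).round(1),np.mean(v,0).round().astype(int).tolist())
E
python3 - <<'E'
from h import *
S=np.load("scene0.npy",allow_pickle=True).item();T=np.load("top0.npy",allow_pickle=True).item()
dot(S,"scene0");dot(T,"top0");I=eyes.get_image("scene");
u=np.array([365+(252+.5)/8-.5,205+(172+.5)/8-.5]);o,d=ray(I,*u);C0=np.array([532.7,-141.8,154.8])+48.5*Z
dot(I,"now",o+d*(((C0-o)@Z)/(d@Z)));print((o+d*(((C0-o)@Z)/(d@Z))-C0)@np.c_[X,Y])
a=S["color"][215:240,385:415];b=I["color"][215:240,385:415]
cv2.imwrite("pics/s4.png",np.hstack([cv2.resize(k,None,fx=13,fy=13,interpolation=cv2.INTER_CUBIC) for k in(a,b)]))
E
```

```text
scene0 [396.9 227.8] [73, 70, 66, 63, 59, 56, 52, 46, 42, 44, 42, 38, 36, 37, 41, 39, 42, 52, 78, 111, 127, 107, 76, 54, 46, 51, 56, 63, 67, 70, 68, 71, 70, 74, 76, 75]
top0 [398.9 188.1] [67, 67, 68, 68, 69, 70, 74, 75, 77, 80, 82, 87, 88, 89, 87, 86, 90, 105, 127, 143, 136, 112, 87, 73, 69, 67, 68, 69, 69, 68, 69, 69, 71, 72, 71, 70]
now [396.1 226.1] [64, 53, 41, 34, 38, 41, 40, 37, 42, 48, 48, 46, 46, 45, 47, 46, 42, 41, 41, 48, 70, 90, 83, 64, 43, 33, 45, 70, 88, 86, 87, 90, 90, 86, 73, 64]
[2.43826755 4.58713815]
```

View pics/s4.png

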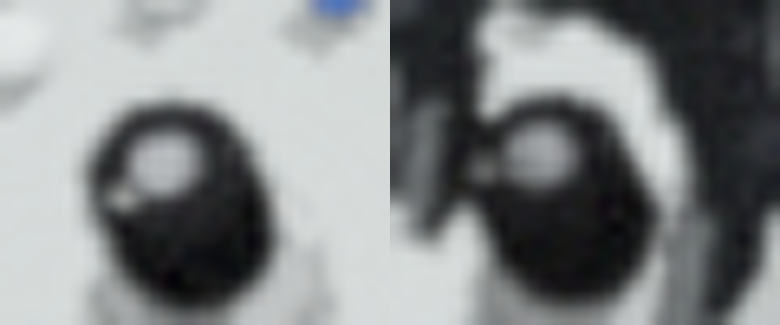

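The dot has gone from (−43,38) to (−55,15) about the face centre, roughly 25° clockwise. Another stroke.

Call:
carry_out([
  {"tx":0,"ty":0,"tz":0,"twist":0,"fingers":0},
  {"tx":0,"ty":0,"tz":0,"twist":0,"fingers":0},
  {"tx":0,"ty":0,"tz":0,"twist":0,"fingers":0},
  {"tx":0,"ty":0,"tz":0,"twist":0.04,"fingers":0},
  {"tx":0,"ty":0,"tz":0,"twist":0.04,"fingers":0},
  {"tx":0,"ty":0,"tz":0,"twist":0.04,"fingers":0},
  {"tx":0,"ty":0,"tz":0,"twist":0.04,"fingers":0},
  {"tx":0,"ty":0,"tz":0,"twist":0,"fingers":0},
])

```text
clock: 16.27
eef_pos: [517.8, -138.9, 178.2]
tool_rot: [3.14, -0.001, 2.912]
force: [-3.7, -0.7, 4.3]
width: 30.6
gripper_force: 84.1
```

```bash
python3 - <<'E'
from h import *
to([518,-141.2,178],3.128)
E
```

```text
t 16.275 pos [ 517.8 -138.9  178.2] rot [ 3.140e+00 -1.000e-03  2.912e+00] F [-3.7 -0.7  4.3] M [2.26 0.1  1.39] w 30.574880075471267 84.11630967166275 q [ 0.17  0.55  0.06  1.9  -0.05  0.69  1.6 ]
mm tx -0.7 ty -2.2 tz 0.2 twist/pi -0.0687
```

Call:
carry_out([
  {"tx":0,"ty":0,"tz":0,"twist":0,"fingers":0.55},
  {"tx":0,"ty":0,"tz":0,"twist":0,"fingers":0.55},
  {"tx":0,"ty":0,"tz":0,"twist":-0.055,"fingers":0.55},
  {"tx":0,"ty":0,"tz":0,"twist":-0.055,"fingers":0.55},
  {"tx":0,"ty":0,"tz":0,"twist":-0.05,"fingers":0.55},
  {"tx":0,"ty":0,"tz":0,"twist":0,"fingers":0.55},
])

```text
clock: 17.02
eef_pos: [518.1, -141.4, 178.0]
tool_rot: [3.141, 0.001, -2.875]
force: [-0.3, -0.1, -0.9]
width: 46.7
gripper_force: 0.0
```

```bash
cat >> h.py <<'E'
def spot(im):
    g=cv2.cvtColor(im["color"],cv2.COLOR_BGR2GRAY)[215:240,385:415]
    g=cv2.resize(g,None,fx=13,fy=13,interpolation=cv2.INTER_CUBIC)
    m=cv2.inRange(g,75,255);n,l,st,c=cv2.connectedComponentsWithStats(m)
    for i in range(1,n):
        if st[i,4]>60:print(st[i].tolist(),c[i].round())
    return g
E
python3 - <<'E'
from h import *
to([518,-141.2,178],3.128)
I=eyes.get_image("scene");g=spot(I);cv2.imwrite("pics/s5.png",g)
E
```

```text
t 17.025 pos [ 518.1 -141.4  178. ] rot [ 3.141e+00  1.000e-03 -2.875e+00] F [-0.3 -0.1 -0.9] M [-0.01 -0.   -0.01] w 46.739262555908546 0.0 q [ 0.27  0.55 -0.09  1.9   0.07  0.69  1.98]
mm tx 0.0 ty 0.2 tz -0.0 twist/pi 0.0893
[0, 0, 390, 325, 63543] [168. 180.]
[380, 15, 10, 50, 448] [385.  39.]
```

View pics/s5.png

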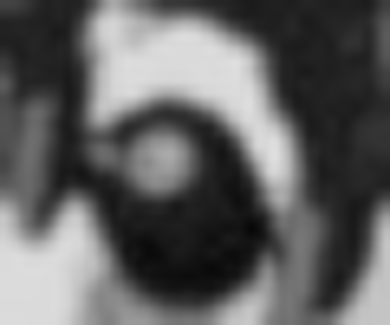

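The dot is now at (104,153) about centre (160,158), roughly 47° turned in all. Two more strokes.

Call:
carry_out([
  {"tx":0,"ty":0,"tz":0,"twist":0,"fingers":0},
  {"tx":0,"ty":0,"tz":0,"twist":0,"fingers":0},
  {"tx":0,"ty":0,"tz":0,"twist":0,"fingers":0},
  {"tx":0,"ty":0,"tz":0,"twist":0.04,"fingers":0},
  {"tx":0,"ty":0,"tz":0,"twist":0.04,"fingers":0},
  {"tx":0,"ty":0,"tz":0,"twist":0.04,"fingers":0},
  {"tx":0,"ty":0,"tz":0,"twist":0.04,"fingers":0},
  {"tx":0,"ty":0,"tz":0,"twist":0,"fingers":0},
])

```text
clock: 18.08
eef_pos: [521.2, -140.9, 178.6]
tool_rot: [3.141, 0.006, 2.91]
force: [4.3, -4.3, -1.7]
width: 30.9
gripper_force: 90.9
```

```bash
python3 - <<'E'
from h import *
to([518,-141.2,178],3.128)
E
```

```text
t 18.075 pos [ 521.2 -140.9  178.6] rot [3.141 0.006 2.91 ] F [ 4.3 -4.3 -1.7] M [ 0.91 -1.32  0.82] w 30.901416136199604 90.94534918782301 q [ 0.17  0.55  0.06  1.9  -0.05  0.68  1.6 ]
mm tx 3.0 ty -1.0 tz 0.6 twist/pi -0.0695
```

Call:
carry_out([
  {"tx":0,"ty":0,"tz":0,"twist":0,"fingers":0.55},
  {"tx":0,"ty":0,"tz":0,"twist":0,"fingers":0.55},
  {"tx":0,"ty":0,"tz":0,"twist":-0.055,"fingers":0.55},
  {"tx":0,"ty":0,"tz":0,"twist":-0.055,"fingers":0.55},
  {"tx":0,"ty":0,"tz":0,"twist":-0.05,"fingers":0.55},
  {"tx":0,"ty":0,"tz":0,"twist":0,"fingers":0.55},
])

```text
clock: 18.82
eef_pos: [517.6, -141.1, 177.9]
tool_rot: [3.141, -0.0, -2.874]
force: [0.6, -0.1, -0.4]
width: 47.3
gripper_force: 0.0
```

```bash
python3 - <<'E'
from h import *
to([518,-141.2,178],3.128)
I=eyes.get_image("scene");g=spot(I);cv2.imwrite("pics/s6.png",g)
E
```

```text
t 18.825 pos [ 517.6 -141.1  177.9] rot [ 3.141 -0.    -2.874] F [ 0.6 -0.1 -0.4] M [-0.03 -0.01  0.01] w 47.29993005493935 0.0 q [ 0.27  0.55 -0.09  1.9   0.07  0.69  1.98]
mm tx -0.4 ty -0.2 tz -0.1 twist/pi 0.0894
[0, 0, 390, 325, 62369] [166. 179.]
[377, 0, 13, 79, 834] [384.  39.]
```

View pics/s6.png

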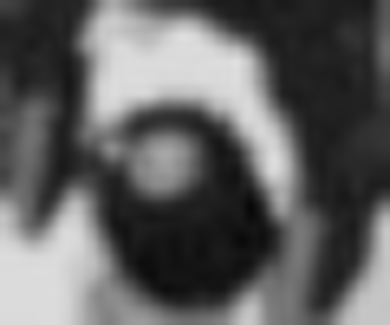

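The dot is at (113,147) about centre (164,164), roughly +13° more. I'll do another stroke and measure the angle numerically.

Call:
carry_out([
  {"tx":0,"ty":0,"tz":0,"twist":0,"fingers":0},
  {"tx":0,"ty":0,"tz":0,"twist":0,"fingers":0},
  {"tx":0,"ty":0,"tz":0,"twist":0,"fingers":0},
  {"tx":0,"ty":0,"tz":0,"twist":0.04,"fingers":0},
  {"tx":0,"ty":0,"tz":0,"twist":0.04,"fingers":0},
  {"tx":0,"ty":0,"tz":0,"twist":0.04,"fingers":0},
  {"tx":0,"ty":0,"tz":0,"twist":0.04,"fingers":0},
  {"tx":0,"ty":0,"tz":0,"twist":0,"fingers":0},
])

```text
clock: 19.88
eef_pos: [521.1, -141.0, 178.9]
tool_rot: [3.141, 0.006, 2.91]
force: [4.6, -2.8, 2.6]
width: 30.7
gripper_force: 91.0
```

```bash
python3 - <<'E'
from h import *
to([518,-141.2,178],3.128)
E
```

```text
t 19.875 pos [ 521.1 -141.   178.9] rot [3.141 0.006 2.91 ] F [ 4.6 -2.8  2.6] M [ 0.82 -1.39  0.71] w 30.653490670410232 90.97859482979402 q [ 0.17  0.55  0.06  1.9  -0.05  0.68  1.6 ]
mm tx 3.0 ty -0.9 tz 0.9 twist/pi -0.0693
```

Call:
carry_out([
  {"tx":0,"ty":0,"tz":0,"twist":0,"fingers":0.55},
  {"tx":0,"ty":0,"tz":0,"twist":0,"fingers":0.55},
  {"tx":0,"ty":0,"tz":0,"twist":-0.055,"fingers":0.55},
  {"tx":0,"ty":0,"tz":0,"twist":-0.055,"fingers":0.55},
  {"tx":0,"ty":0,"tz":0,"twist":-0.05,"fingers":0.55},
  {"tx":0,"ty":0,"tz":0,"twist":0,"fingers":0.55},
])

```text
clock: 20.62
eef_pos: [517.2, -141.2, 177.8]
tool_rot: [3.14, -0.001, -2.874]
force: [-0.4, -0.1, 0.2]
width: 46.8
gripper_force: 0.0
```

```bash
cat >> h.py <<'E'
def spot2(g,name):
    # grey centre disc = brightest 70px-wide disc near (160,160); then ring profile on the face plane
    b=cv2.GaussianBlur(g,(0,0),22)[135:190,130:190]
    _,_,_,(x,y)=cv2.minMaxLoc(b);return np.array([130+x,135+y])
def ang(g,name,c=None):
    I=np.load("scene0.npy",allow_pickle=True).item();C=np.array([532.7,-141.8,154.8])+48.5*Z
    c=spot2(g,name) if c is None else np.array(c)
    p0=proj(I,C);a=np.arange(120,290,5);v=[]
    for r in(9,10,11):
        uv=np.array([(proj(I,C+r*(np.cos(t)*X-np.sin(t)*Y))-p0)*13+c for t in np.radians(a)],np.float32)
        v.append(cv2.remap(g,uv[None,:,0],uv[None,:,1],cv2.INTER_LINEAR)[0])
    v=np.mean(v,0);w=np.clip(v-60,0,None);k=np.argmax(v);s=slice(max(k-4,0),k+5)
    print(name,"c",c,"peak",a[k],int(v[k]),"mean",round(np.average(a[s],weights=w[s]+1e-6),1),v.astype(int).tolist())
E
python3 - <<'E'
from h import *
S=np.load("scene0.npy",allow_pickle=True).item()
ang(spot(S),"0",(165,160));ang(cv2.cvtColor(cv2.imread("pics/s4.png"),6)[:,390:].copy(),"1",(150,155))
ang(cv2.imread("pics/s5.png",0),"2",(160,158));ang(cv2.imread("pics/s6.png",0),"3",(164,164))
g=spot(eyes.get_image("scene"));cv2.imwrite("pics/s7.png",g);ang(g,"4")
ang(cv2.imread("pics/s6.png",0),"3auto");ang(cv2.imread("pics/s5.png",0),"2auto")
E
```

```text
[0, 0, 390, 325, 106695] [195. 151.]
0 c [165 160] peak 190 143 mean 189.0 [47, 46, 47, 49, 50, 53, 53, 53, 59, 73, 89, 109, 128, 141, 143, 134, 117, 98, 79, 62, 48, 43, 44, 46, 46, 48, 54, 57, 58, 61, 62, 61, 61, 62]
1 c [150 155] peak 220 93 mean 219.4 [33, 32, 32, 33, 35, 35, 34, 34, 33, 34, 33, 32, 32, 32, 33, 39, 51, 66, 82, 92, 93, 86, 76, 67, 56, 45, 36, 33, 37, 43, 49, 57, 64, 67]
2 c [160 158] peak 240 102 mean 239.7 [36, 34, 37, 40, 42, 42, 41, 39, 39, 40, 41, 42, 42, 39, 36, 35, 37, 39, 42, 49, 62, 76, 90, 100, 102, 98, 88, 73, 62, 58, 57, 57, 59, 63]
3 c [164 164] peak 255 128 mean 255.5 [32, 31, 31, 31, 32, 32, 30, 29, 29, 31, 32, 33, 34, 35, 36, 34, 33, 32, 34, 34, 38, 47, 56, 68, 87, 108, 123, 128, 118, 102, 89, 79, 68, 60]
[0, 0, 390, 325, 61608] [166. 180.]
[377, 0, 13, 92, 1022] [384.  44.]
4 c [157 153] peak 280 124 mean 273.5 [66, 68, 67, 65, 63, 59, 55, 52, 49, 47, 44, 43, 40, 36, 33, 34, 36, 41, 48, 55, 60, 68, 78, 88, 98, 104, 101, 99, 103, 109, 115, 122, 124, 120]
3auto c [156 152] peak 280 131 mean 273.1 [74, 73, 71, 69, 67, 63, 59, 55, 52, 48, 45, 41, 38, 34, 32, 34, 36, 41, 49, 55, 60, 72, 87, 103, 117, 122, 117, 114, 118, 121, 126, 130, 131, 129]
2auto c [156 153] peak 235 103 mean 236.0 [57, 57, 58, 59, 58, 55, 52, 51, 50, 48, 47, 44, 40, 37, 36, 38, 39, 42, 50, 64, 78, 91, 100, 103, 102, 94, 80, 72, 76, 81, 86, 91, 95, 99]
```

The last stroke produced no further rotation (about 66° in all). I'll check that the wheel no longer has play with a small caged push each way.

Call:
carry_out([
  {"tx":0,"ty":0,"tz":0,"twist":0.045,"fingers":0.5},
  {"tx":0,"ty":0,"tz":0,"twist":0.044,"fingers":0.42},
  {"tx":0,"ty":0.008,"tz":0,"twist":0,"fingers":0.42},
  {"tx":0,"ty":0.008,"tz":0,"twist":0,"fingers":0.42},
  {"tx":0,"ty":0,"tz":0,"twist":0,"fingers":0.42},
])

```text
clock: 21.3
eef_pos: [517.6, -138.7, 178.1]
tool_rot: [-3.139, -0.0, 3.131]
force: [-0.9, -5.5, -1.1]
width: 35.7
gripper_force: 2.9
```

Call:
carry_out([
  {"tx":0,"ty":-0.016,"tz":0,"twist":0,"fingers":0.42},
  {"tx":0,"ty":-0.008,"tz":0,"twist":0,"fingers":0.42},
  {"tx":0,"ty":-0.008,"tz":0,"twist":0,"fingers":0.42},
  {"tx":0,"ty":0,"tz":0,"twist":0,"fingers":0.42},
])

```text
clock: 21.8
eef_pos: [517.9, -143.5, 178.1]
tool_rot: [3.138, -0.001, 3.133]
force: [-0.6, 4.8, 1.3]
width: 35.9
gripper_force: 2.4
```

```bash
python3 - <<'E'
from h import *
ang(cv2.imread("pics/s7.png",0),"4",(164,164))
S=np.load("scene0.npy",allow_pickle=True).item();I=eyes.get_image("scene")
a=caps(S["color"],np.array((402,237)));b=caps(I["color"],np.array((402,237)))
for p in a: print(p.round(1),(b[np.argmin(np.hypot(*(b-p).T))]-p).round(2))
E
```

```text
4 c [164 164] peak 255 105 mean 253.8 [35, 34, 32, 33, 36, 37, 35, 33, 33, 33, 34, 34, 34, 36, 37, 36, 33, 32, 34, 37, 42, 51, 59, 68, 82, 94, 103, 105, 96, 82, 73, 68, 63, 58]
[410.9 212.7] [14.54 30.85]
[421.8 219.5] [ 3.64 24.02]
[377. 228.] [0.04 0.08]
[425.4 243.5] [ 0.01 -0.03]
[379.9 251.7] [ 0.01 -0.1 ]
[390.2 258.8] [ 0.22 -0.09]
```

The play is gone: contact now comes at ±2.4 mm instead of ±5.9 mm, and the dot stays at the stop. Opening and withdrawing.

Call:
carry_out([
  {"tx":0,"ty":0.016,"tz":0,"twist":0,"fingers":0.6},
  {"tx":0,"ty":0,"tz":0,"twist":0,"fingers":0.9},
  {"tx":0,"ty":0,"tz":0,"twist":0,"fingers":0.9},
  {"tx":0,"ty":0,"tz":-0.08,"twist":0,"fingers":0.9},
  {"tx":0,"ty":0,"tz":-0.15,"twist":0,"fingers":0.9},
  {"tx":0,"ty":0,"tz":-0.15,"twist":0,"fingers":0.9},
  {"tx":0,"ty":0,"tz":0,"twist":0,"fingers":0.9},
  {"tx":0,"ty":0,"tz":0,"twist":0,"fingers":0.9},
])

```text
clock: 22.85
eef_pos: [517.4, -141.4, 291.6]
tool_rot: [-3.142, -0.001, 3.131]
force: [0.2, -0.1, -0.3]
width: 77.0
gripper_force: 0.0
```

```bash
python3 - <<'E'
from h import *
to([518,-141.2,178],3.128)
I=eyes.get_image("scene");ang(spot(I),"end",(164,164));S=np.load("scene0.npy",allow_pickle=True).item()
print(np.abs(I["color"][140:210,270:335].astype(int)-S["color"][140:210,270:335]).mean())
print(job.finish_job())
E
```

```text
t 22.85 pos [ 517.4 -141.4  291.6] rot [-3.142e+00 -1.000e-03  3.131e+00] F [ 0.2 -0.1 -0.3] M [ 0.02  0.02 -0.03] w 76.96591457265674 0.0 q [ 0.22  0.41 -0.    1.77  0.    0.96  1.77]
mm tx -0.6 ty 0.2 tz 113.6 twist/pi 0.001
[0, 0, 390, 325, 106391] [195. 150.]
end c [164 164] peak 255 166 mean 254.3 [44, 44, 43, 42, 40, 40, 41, 43, 44, 45, 45, 44, 43, 43, 43, 42, 40, 39, 40, 41, 46, 62, 80, 101, 126, 148, 163, 166, 154, 134, 115, 97, 80, 67]
2.1865934065934067
the job is handed in; nothing more can be done
None
```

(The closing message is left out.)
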